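# Make up the edge-finishing and sewing kits

### The job

Make up two leatherwork kits in the plywood trays: in the three-cell tray put the cork sanding block flat and lengthwise in the long cell, the grooved wooden slicker upright in the middle cell and the ink bottle on the round rubber pad; in the two-cell tray put the wax tin in the bare cell and the thread spool on the rubber pad. In each tray the tall piece (bottle, spool) goes in last, after the low ones. Leave everything standing flat on the floor of its own cell, let go of, and do not disturb the tape roll or the glue jar.

Things in the scene. Friction and masses are not known exactly. Their poses are not given: they have to be found in the camera images.
- ink_bottle: Closed bottle of edge ink, black with a paper label band, upright. Round body 52 mm across, straight up to 72 mm; sloping shoulder to 84 mm; grey cap 30 mm across on top; 102 mm tall in all. About 180 g. Origin at the centre of its underside, z up.
- thread_spool: Upright spool of brown thread: cylinder of wound thread 46 mm across from 5 to 88 mm height, on a cardboard foot disc 50 mm across and 5 mm thick, with a 20 mm cardboard tube sticking out 12 mm on top; 100 mm tall in all. About 120 g. Origin at the centre of its underside, z up.
- wax_tin: Flat round bare-metal tin of thread wax, lid 56 mm across, 24 mm tall (lid is the upper 10 mm; body below 55 mm). About 90 g. Origin at the centre of its underside, z up.
- slicker: Edge slicker: turned light-wood cylinder standing on end, 46 mm across, 44 mm tall, plain up to 20 mm, above that with two grooves (36 mm across, at 20-26 and 32-38 mm height). About 70 g. Origin at the centre of its underside, z up.
- sanding_block: Cork sanding block, 75 mm long (its x) x 50 mm wide (its y) x 28 mm tall, grey abrasive on the underside. About 70 g. Origin at the centre of its underside, z up.
- edge_tray: Three-cell plywood edge tray, 266 x 86 mm. Fixed; origin at the centre of its underside, x along its length. Floor top 6 mm, lips and dividers (4 mm thick) 11 mm above the table. Cells 78 mm wide, at y = 0: long cell (100 mm) at x = -79 mm for the sanding block; middle cell (72 mm) at x = +11 mm for the slicker; end cell with round black rubber pad (78 mm) at x = +90 mm for the ink bottle.
- sewing_tray: Two-cell plywood sewing tray, 170 x 86 mm. Fixed; origin at the centre of its underside, x along its length. Floor top 6 mm, lips and dividers (4 mm thick) 11 mm above the table. Cells 78 mm wide, at y = 0: bare cell (80 mm long) at x = -41 mm for the wax tin; cell with round black rubber pad (78 mm) at x = +42 mm for the thread spool.
- tape_roll: Bystander: roll of yellow tape lying flat, 90 mm across, 24 mm tall. Origin at the centre of its underside.
- glue_jar: Bystander: closed jar 64 mm across, 70 mm tall. Origin at the centre of its underside.

How it is judged:
By the outcome, as a careful person would: the job done as asked, in the order asked, and still so for the second after the job is handed in, with the robot touching nothing.
It also fails if it takes over 122 s, if anything falls off the work surface, if the arm or the gripper's body presses on something with over 40 N, if the wrist force passes 120 N, or if a joint passes its speed limit or range.

### The arm

A 6-joint arm with a two-finger parallel gripper is mounted at the origin on the work surface. World frame = base frame: x ahead of the robot, y to its left, z up, the work surface at z = 0. Lengths are in m, angles in rad, forces in N, time in s.
With the tool pointing down it reaches from about 0.3 to 0.75 m from the base axis. Payload 8.5 kg.
Tool frame: the origin (TCP) lies at the centre of the arm's flange, where the gripper is bolted on; the fingertips stand 173 mm ahead of it and the grasp point (between the pads) lies 155 mm ahead of it; z points along the fingers, y is the line along which they close (so a half turn about z gives the same grasp; the last joint's range is limited). The gripper opens to 85 mm and grips with 20 to 120 N. Pads are 22 mm wide; open, the fingers measure 114 mm over their backs; the gripper's body (76 mm by 85 mm) begins 54 mm behind the grasp point. The pads swing forward as they close: fully open they stand 13 mm farther back than shut.
Start: joints at [-1.503, 0.381, 1.297, -0, 1.464, -0.215], TCP at [0.153, -0.528, 0.405] pointing down, gripper open.
Joint ranges: [-3.11, 3.11], [-0.89, 2.33], [0.22, 2.48], [-1.42, 4.56], [0.17, 2.85], [-2.88, 2.88]. Speed limits (rad/s): [2.39, 2.39, 3.14, 3.14, 3.14, 3.14].

### API

Orientations are given as a rotation vector (axis times angle).
In Python, from bench import arm gives the robot as it stands.
- The arm moves only by the tool move_arm, never from a script. Its argument "increments" is text: rows parted by semicolons, each of 6 numbers parted by spaces: the shift along the tool's x, y, z in units of 40 mm (1.0 is 40 mm), then the turn, a rotation vector about the tool's x, y, z in units of 5 degrees (1.0 is 5 degrees). In form: dx dy dz rx ry rz; .... A call has exactly 5 rows; each row shifts and turns the commanded pose from where the row before left it, along the tool's axes as they then stand; what a row does not reach is not made up. A row lasts 1/12 s, in which the tool goes at most 41.7 mm and 7.16 degrees, less where a joint would pass 70% of its speed; a pose out of reach is approached as far as the arm can. A call is refused whole if a number of a shift passes 1 or a number of a turn 1, either way. A call with a gripper value outside its range is refused whole. "gripper" is the finger opening in mm, from 0 to 85.4, set as the call begins (left out, the last holds). The fingers move at their own pace and stop on an object; the grip force is fixed at half the most. Time passes only in rows, so rows that do not move let the fingers close, or fill a call up. It gives the time, the measured TCP pose, the force, the opening and the grip force at its end, in the units of the state.
- arm.sense(): the state, without advancing time (a new reading comes with each control period).
- arm.capture(name): name is "scene" or "top" or "wrist"; returns a dict with "image" (480x640x3 uint8, red, green, blue), "range_z" (480x640 float32, m along the optical axis (not along the pixel's ray), 0 where there is no reading), "camera_matrix" (3x3 intrinsics, pixels), "D" ([k1, k2, p1, p2, k3] as OpenCV has them; the pictures are not rectified), "cam_to_world" (4x4, takes a point from camera to world coordinates); the wrist camera has in their place "mount" (4x4, takes a point from camera to tool coordinates, whose origin is the TCP and whose axes are the flange's). Camera axes: x right, y down, z forward; pixel columns grow to the right and rows downward; lengths in m; the calibration is good to about 2 mm. A picture is of the moment at which its call begins: read the wrist's pose just before it.
- arm.hand_in(): hands the job in; it is judged then, once.
The state is a dict: "clock": time; "joint_pos": joint angles; "joint_vel": joint speeds; "effort": joint torques, N m; "tcp_pos": TCP position; "ee_rot": TCP orientation; "wrist_force": force on the tool from outside, world axes, zero at the start; "moment": the same for the moment, N m; "finger_gap": opening from 0.0 (shut) to 1.0 (fully open); "grasp_force": force on a finger pad.
Only numpy, scipy, OpenCV 4.12 (cv2) and the standard library are available. Lean on these libraries where they do the work, as an engineer would, in place of code of your own. Each camera call takes 0.05 s, during which the arm holds its last target. There are 200 camera calls.

## Working session

There is one attempt and no reset: what is moved stays moved. The work goes in short steps, Python scripts to look and compute and a tool call to move; the robot and the scene stay as the last step left them, time stands still between calls to the robot, and variables do not carry over. Pictures are saved under pics/ and viewed, at most 14 in all, crops included, and the job is handed in when it is done.

Besides the shell and the picture viewer there is one more tool, called after "Call:" as name(argument=value, ...) on one line, values as JSON. move_arm: Moves the arm, as the interface text tells. Its arguments: {"type":"object","properties":{"increments":{"type":"string"},"gripper":{"type":"number"}},"required":["increments"]}

```bash
mkdir -p pics; ls; cat > h.py <<'E'
import numpy as np,cv2
from bench import arm
from scipy.spatial.transform import Rotation as R
def cloud(c,T=None):
    z=c["range_z"];h,w=z.shape
    u,v=np.meshgrid(np.arange(w),np.arange(h))
    p=cv2.undistortPoints(np.stack([u,v],-1).reshape(-1,1,2).astype(np.float64),np.array(c["camera_matrix"]),np.array(c["D"])).reshape(h,w,2)
    P=np.dstack([p[...,0]*z,p[...,1]*z,z])
    T=np.array(c["cam_to_world"]) if T is None else T
    W=P@T[:3,:3].T+T[:3,3]; W[z==0]=np.nan
    return W
def save(n,im): cv2.imwrite(f"pics/{n}.png",im[...,::-1])
E
python3 - <<'E'
from h import *
s=arm.sense();print(s)
c=arm.capture("top");save("top",c["image"]);W=cloud(c);np.savez("top.npz",W=W,im=c["image"])
print(c["cam_to_world"],np.isfinite(W[...,2]).mean())
c=arm.capture("scene");save("scene",c["image"]);np.savez("scene.npz",W=cloud(c),im=c["image"])
E
```

```text
pics
{'clock': 0.0, 'joint_pos': array([-1.50325200e+00,  3.81206581e-01,  1.29826718e+00, -1.96153814e-05,
        1.46360534e+00, -2.15308851e-01]), 'joint_vel': array([ 2.68964934e-04, -1.53180669e-03,  7.99830134e-05,  1.37691962e-03,
       -1.17135654e-03,  4.30025763e-04]), 'effort': array([-4.06257357e-03, -4.48466456e+01, -2.31273669e+01, -4.02209062e-04,
        4.77052308e-03, -1.12990458e-05]), 'tcp_pos': array([ 0.15349149, -0.52810133,  0.40410374]), 'ee_rot': array([-3.10875725e+00, -4.42619214e-01, -1.41735315e-04]), 'wrist_force': array([ 0.35595161,  0.53251755, -0.21395628]), 'moment': array([0.03150728, 0.02561854, 0.05927568]), 'grasp_force': 0.0, 'finger_gap': 1.0024787437889167}
[[ 7.42760448e-04 -9.91118836e-01  1.32977069e-01  2.34032299e-01]
 [-9.99884185e-01  1.28527924e-03  1.51645612e-02 -3.28512756e-02]
 [-1.52007949e-02 -1.32972932e-01 -9.91003096e-01  1.49970966e+00]
 [ 0.00000000e+00  0.00000000e+00  0.00000000e+00  1.00000000e+00]] 0.9962239583333333
```

View pics/top.png

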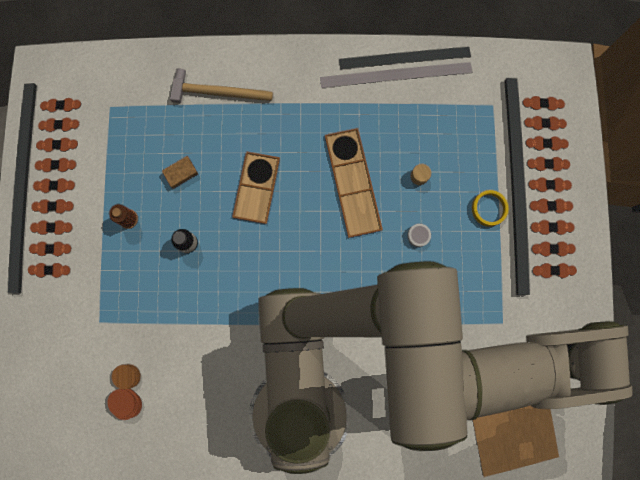

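View pics/scene.png

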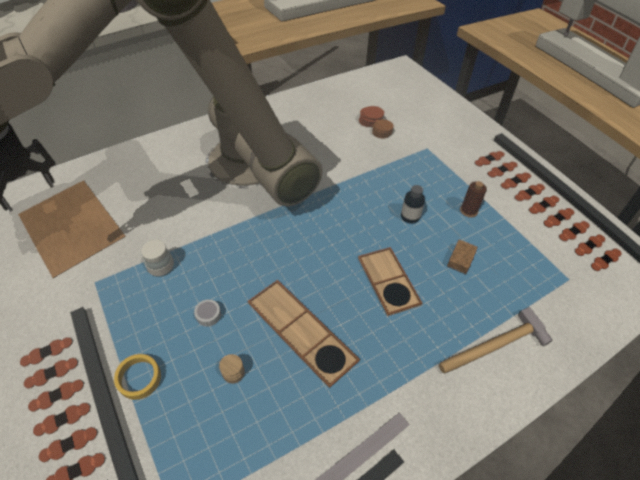

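The top view shows the bottle at (184,240), spool (122,216), block (180,172), slicker (421,175), tin (419,235), tape (490,208), sewing tray around (257,187) and edge tray around (353,183). The scene view shows the glue jar at (157,258), hidden under the arm in the top view.

```bash
python3 - <<'E'
from h import *
for cam in ("top","scene"):
    d=np.load(cam+".npz");W=d["W"];im=d["im"]
    B={"top":dict(bottle=(160,215,205,262,.06),spool=(100,195,140,240,.06),block=(158,150,202,192,.018),slicker=(405,158,438,190,.03),tin=(402,218,436,252,.014)),
     "scene":dict(bottle=(395,178,430,225,.06),spool=(455,175,490,220,.06),block=(442,235,482,276,.018),slicker=(212,345,250,388,.03),tin=(188,292,226,330,.014),jar=(135,230,182,280,.05))}[cam]
    m=np.zeros(W.shape[:2],bool)
    print(cam,'table z',np.nanmedian(W[110:320,200:230,2] if cam=="top" else W[250:300,310:340,2]))
    for k,(a,b,c,e,z) in B.items():
        P=W[b:e,a:c].reshape(-1,3);P=P[(P[:,2]>z)&(P[:,2]<.13)]
        (x,y),r=cv2.minEnclosingCircle(P[:,:2].astype(np.float32))
        print(k,len(P),'ctr',np.round([x,y,r],4),'mean',P.mean(0).round(4),'ztop',np.percentile(P[:,2],95).round(4), cv2.minAreaRect((P[:,:2]*1000).astype(np.float32)) if k=="block" else "")
    # top faces only
    for k,(a,b,c,e,z) in B.items():
        P=W[b:e,a:c].reshape(-1,3);zt={"bottle":.094,"spool":.094,"block":.022,"slicker":.038,"tin":.02,"jar":.062}[k]
        P=P[(P[:,2]>zt)&(P[:,2]<.13)]
        if len(P)>3:print('  top',k,len(P),P.mean(0).round(4),cv2.minEnclosingCircle(P[:,:2].astype(np.float32)))
    # trays by z
    boxes={"top":dict(sewing=(225,145,287,230),edge=(318,122,388,244)),"scene":dict(sewing=(352,240,428,320),edge=(240,275,365,390))}[cam]
    for k,(a,b,c,e) in boxes.items():
        S=W[b:e,a:c];h=cv2.cvtColor(im[b:e,a:c],cv2.COLOR_RGB2HSV).astype(int)
        M=(((h[...,0]<30)&(h[...,1]>60)&(h[...,2]>50))|(im[b:e,a:c].max(-1)<60)).astype(np.uint8)
        n,l,st,_=cv2.connectedComponentsWithStats(cv2.morphologyEx(M,cv2.MORPH_CLOSE,np.ones((3,3))))
        M=l==1+st[1:,4].argmax();P=S[M];P=P[np.isfinite(P[:,2])&(P[:,2]<.03)]
        print(k,cv2.minAreaRect((P[:,:2]*1000).astype(np.float32)),P.mean(0).round(4))
        K=(im[b:e,a:c].max(-1)<50);Q=S[K];print('  pad',K.sum(),np.nanmean(Q,0).round(4))
    cv2.imwrite(f"pics/{cam}_c.png",cv2.resize(im[130:260,90:520] if cam=="top" else im[170:400,100:520],None,fx=1.8,fy=1.8)[...,::-1])
E
```

```text
top table z 0.0005376451358982681
bottle 396 ctr [0.4205 0.2781 0.0272] mean [0.4189 0.2744 0.0849] ztop 0.1053 
spool 341 ctr [0.4834 0.4312 0.0249] mean [0.4813 0.4286 0.0876] ztop 0.1015 
block 581 ctr [0.5971 0.2999 0.0437] mean [0.5969 0.2993 0.0277] ztop 0.0333 ((597.7783203125, 299.9192199707031), (50.84846496582031, 75.8059310913086), 31.170034408569336)
slicker 282 ctr [ 0.5886 -0.2976  0.0236] mean [ 0.5878 -0.2964  0.0432] ztop 0.0487 
tin 405 ctr [ 0.4382 -0.2907  0.0286] mean [ 0.4374 -0.2912  0.0237] ztop 0.0287 
  top bottle 135 [0.4208 0.2779 0.1021] ((0.4205315113067627, 0.278290718793869), 0.015667030587792397)
  top spool 70 [0.4838 0.4314 0.0997] ((0.4879797697067261, 0.43133455514907837), 0.015404664911329746)
  top block 550 [0.5972 0.2999 0.0281] ((0.597143292427063, 0.2999238669872284), 0.04366492107510567)
  top slicker 257 [ 0.5884 -0.2971  0.0442] ((0.5887600779533386, -0.2973337769508362), 0.023251960054039955)
  top tin 354 [ 0.4375 -0.2911  0.0245] ((0.4376802444458008, -0.29112085700035095), 0.02829286828637123)
sewing ((560.2078247070312, 109.068588256
[... 1175 characters left out ...]
165, 0.2989455461502075), 0.0450068935751915)
  top slicker 403 [ 0.5888 -0.2988  0.0443] ((0.5870588421821594, -0.3000028133392334), 0.024270445108413696)
  top tin 453 [ 0.4394 -0.293   0.0244] ((0.4380855858325958, -0.29469865560531616), 0.029128005728125572)
  top jar 422 [ 0.2585 -0.3452  0.0706] ((0.2554195821285248, -0.34530308842658997), 0.02935805544257164)
sewing ((558.2479248046875, 106.41189575195312), (86.13008880615234, 173.46054077148438), 79.62982940673828) [0.5616 0.1062 0.0075]
  pad 413 [0.5995 0.0986 0.0071]
edge ((572.0460205078125, -132.2973175048828), (265.1322937011719, 90.77373504638672), 12.9976224899292) [ 0.5787 -0.1316  0.0074]
  pad 569 [ 0.6601 -0.1134  0.007 ]
```

```bash
cat > plan.py <<'E'
import sys
from h import *
# plan.py x,y,z,psi[,rows] ...  waypoints (z of TCP, psi deg of tool x); prints rounded rows, 5 to a call
s=arm.sense();p=np.array(s["tcp_pos"]);Rc=R.from_rotvec(s["ee_rot"])
for wp in sys.argv[1:]:
    v=[float(a) for a in wp.split(",")]
    q=np.array(v[:3]);a=np.radians(v[3])
    Rt=R.from_matrix(np.array([[np.cos(a),np.sin(a),0],[np.sin(a),-np.cos(a),0],[0,0,-1]]))
    rv=(Rc.inv()*Rt).as_rotvec();d=q-p
    n=max(np.linalg.norm(d)/.04,np.degrees(np.linalg.norm(rv))/5,1)
    n=int(v[4]) if len(v)>4 else int(np.ceil(n/5-.02)*5)
    rows=[]
    for i in range(n):
        t=Rc.inv().apply(q-p)/(n-i)/.04; w=(Rc.inv()*Rt).as_rotvec(degrees=True)/(n-i)/5
        t=t.round(3);w=w.round(2);rows.append(" ".join(f"{k:g}" for k in (*t,*w)))
        p=p+Rc.apply(t*.04);Rc=Rc*R.from_rotvec(w*5,degrees=True)
    print(wp);[print("  ","; ".join(rows[i:i+5])) for i in range(0,n,5)]
E
python3 plan.py .588,-.2975,.30,12.6,15 .588,-.2975,.18,12.6,5
```

```text
.588,-.2975,.30,12.6,15
   0.803 -0.167 0.174 -0 -0 0.05; 0.802 -0.17 0.174 -0 -0 0.05; 0.801 -0.174 0.174 -0 -0 0.05; 0.8 -0.177 0.174 -0 -0 0.05; 0.8 -0.181 0.174 -0 -0 0.05
   0.799 -0.184 0.174 -0 -0 0.05; 0.798 -0.188 0.174 -0 -0 0.05; 0.797 -0.191 0.174 -0 -0 0.05; 0.796 -0.195 0.174 -0 -0 0.05; 0.796 -0.198 0.174 -0 -0 0.05
   0.795 -0.202 0.174 -0 -0 0.04; 0.794 -0.204 0.174 -0 -0 0.05; 0.793 -0.208 0.174 -0.01 -0 0.04; 0.792 -0.211 0.174 -0 -0 0.05; 0.791 -0.214 0.174 -0.01 -0 0.04
.588,-.2975,.18,12.6,5
   -0 -0 0.6 0 -0 0; -0 -0 0.6 0 -0 0; -0 -0 0.6 0 -0 0; -0 -0.001 0.6 0 -0 0; -0.001 -0 0.6 0 -0 0
```

Call:
move_arm(increments="0.8 -0.17 0.17 0 0 0.05; 0.8 -0.17 0.17 0 0 0.05; 0.8 -0.17 0.17 0 0 0.05; 0.8 -0.18 0.17 0 0 0.05; 0.8 -0.18 0.17 0 0 0.05", gripper=85)

```text
clock: 0.52
tcp_pos: [0.2992, -0.4504, 0.3701]
ee_rot: [-3.114, -0.408, 0.0]
wrist_force: [0.2, -0.6, -0.2]
finger_gap: 0.99
grasp_force: 0.0
```

Call:
move_arm(increments="0.8 -0.18 0.17 0 0 0.05; 0.8 -0.19 0.17 0 0 0.05; 0.8 -0.19 0.17 0 0 0.05; 0.8 -0.2 0.17 0 0 0.05; 0.8 -0.2 0.17 0 0 0.05")

```text
clock: 0.93
tcp_pos: [0.4447, -0.3732, 0.3361]
ee_rot: [-3.119, -0.374, 0.001]
wrist_force: [-0.6, -1.3, 0.3]
finger_gap: 0.996
grasp_force: 0.0
```

Call:
move_arm(increments="0.8 -0.2 0.17 0 0 0.05; 0.8 -0.2 0.17 0 0 0.05; 0.79 -0.21 0.17 0 0 0.05; 0.79 -0.21 0.17 0 0 0.05; 0.79 -0.21 0.17 0 0 0.05")

```text
clock: 1.35
tcp_pos: [0.59, -0.2968, 0.3019]
ee_rot: [-3.122, -0.34, 0.001]
wrist_force: [0.5, -0.4, 0.9]
finger_gap: 0.994
grasp_force: 0.0
```

```bash
python3 - <<'E'
from h import *
s=arm.sense();print(s["clock"],s["joint_pos"].round(3))
c=arm.capture("wrist");save("w1",c["image"])
T=np.eye(4);T[:3,:3]=R.from_rotvec(s["ee_rot"]).as_matrix();T[:3,3]=s["tcp_pos"]
W=cloud(c,T@np.array(c["mount"]))
P=W.reshape(-1,3);P=P[(P[:,2]>.036)&(P[:,2]<.06)&(np.hypot(P[:,0]-.588,P[:,1]+.2975)<.05)]
print(len(P),P.mean(0),cv2.minEnclosingCircle(P[:,:2].astype(np.float32)))
E
python3 plan.py .588,-.2975,.18,12.6,5
```

```text
1.35 [-0.645  0.653  1.117 -0.     1.372  0.709]
4172 [ 0.58992596 -0.29797632  0.04448899] ((0.5889650583267212, -0.29814612865448), 0.02320360392332077)
.588,-.2975,.18,12.6,5
   -0.031 0.015 0.601 -0.01 -0 0; -0.032 0.014 0.601 -0.01 -0 0; -0.031 0.013 0.601 -0 -0 0; -0.032 0.014 0.6 -0.01 -0 0; -0.031 0.013 0.601 -0 -0 0.01
```

View pics/w1.png

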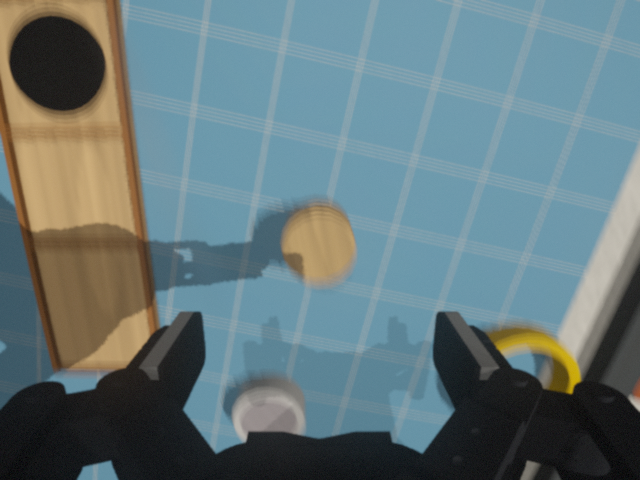

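The wrist view shows the slicker at (318,243), centred between the fingers and matching the fix to 1 mm.

Call:
move_arm(increments="-0.01 0.02 0.61 0 0 0; -0.01 0.01 0.61 0 0 0; -0.01 0.01 0.61 0 0 0; -0.01 0.01 0.61 0 0 0; 0 0 0.6 0 0 0")

```text
clock: 1.82
tcp_pos: [0.5873, -0.3, 0.1796]
ee_rot: [-3.122, -0.341, 0.001]
wrist_force: [0.4, -0.2, -0.1]
finger_gap: 0.994
grasp_force: 0.0
```

Call:
move_arm(increments="0 0 0 0 0 0; 0 0 0 0 0 0; 0 0 0 0 0 0; 0 0 0 0 0 0; 0 0 0 0 0 0", gripper=30)

```text
clock: 2.23
tcp_pos: [0.5878, -0.3004, 0.1832]
ee_rot: [3.121, 0.341, 0.004]
wrist_force: [0.3, 0.9, 4.4]
finger_gap: 0.519
grasp_force: 61.4
```

Call:
move_arm(increments="0 0 0 0 0 0; 0 0 0 0 0 0; 0 0 0 0 0 0; 0 0 -0.2 0 0 0; 0 0 -0.3 0 0 0")

```text
clock: 2.65
tcp_pos: [0.5873, -0.3, 0.2013]
ee_rot: [-3.122, -0.341, 0.002]
wrist_force: [-0.5, -0.6, -1.1]
finger_gap: 0.522
grasp_force: 61.2
```

```bash
python3 plan.py .588,-.2975,.26,12.6,5 .5837,-.1296,.26,12.6,5 .5837,-.1296,.188,12.6,5
```

```text
.588,-.2975,.26,12.6,5
   0.006 -0.012 -0.294 -0 0 -0.01; 0.006 -0.012 -0.294 -0 0 -0; 0.006 -0.012 -0.294 -0.01 0 -0.01; 0.006 -0.011 -0.293 -0 0.01 -0; 0.005 -0.011 -0.294 -0.01 0 -0.01
.5837,-.1296,.26,12.6,5
   0.162 -0.824 -0 0 0 0; 0.162 -0.824 -0 0 0 0; 0.162 -0.824 -0 0 0 0; 0.163 -0.824 -0.001 0 0 0; 0.162 -0.824 -0 0 0 0
.5837,-.1296,.188,12.6,5
   0 -0 0.36 0 0 0; 0 -0 0.36 0 0 0; 0 -0 0.36 0 0 0; 0 -0 0.36 0 0 0; 0.001 -0.001 0.36 0 0 0
```

Call:
move_arm(increments="0 0 -0.3 0 0 0; 0 0 -0.3 0 0 0; 0 0 -0.3 0 0 0; 0 0 -0.3 0 0 0; 0 0 -0.3 0 0 0")

```text
clock: 3.07
tcp_pos: [0.5874, -0.3001, 0.2628]
ee_rot: [3.123, 0.341, 0.001]
wrist_force: [-0.1, -0.3, -0.3]
finger_gap: 0.52
grasp_force: 61.2
```

Call:
move_arm(increments="0.17 -0.83 0 0 0 0; 0.17 -0.83 0 0 0 0; 0.17 -0.83 0 0 0 0; 0.17 -0.83 0 0 0 0; 0.17 -0.83 0 0 0 0")

```text
clock: 3.48
tcp_pos: [0.5846, -0.1292, 0.2623]
ee_rot: [3.123, 0.34, 0.001]
wrist_force: [-0.3, -0.3, -0.6]
finger_gap: 0.523
grasp_force: 61.3
```

```bash
python3 - <<'E'
from h import *
s=arm.sense();print(s["clock"],s["tcp_pos"].round(4),s["wrist_force"].round(1))
c=arm.capture("wrist");save("w2",c["image"])
E
python3 plan.py .5837,-.1296,.192,12.6,5
```

```text
3.4833 [ 0.5846 -0.1292  0.2623] [-0.3 -0.3 -0.6]
.5837,-.1296,.192,12.6,5
   -0.009 0.029 0.351 -0.01 0 0; -0.009 0.029 0.351 -0 0 0; -0.01 0.029 0.351 -0.01 0 0; -0.009 0.028 0.351 -0 0 0.01; -0.01 0.028 0.352 -0.01 0 0
```

View pics/w2.png

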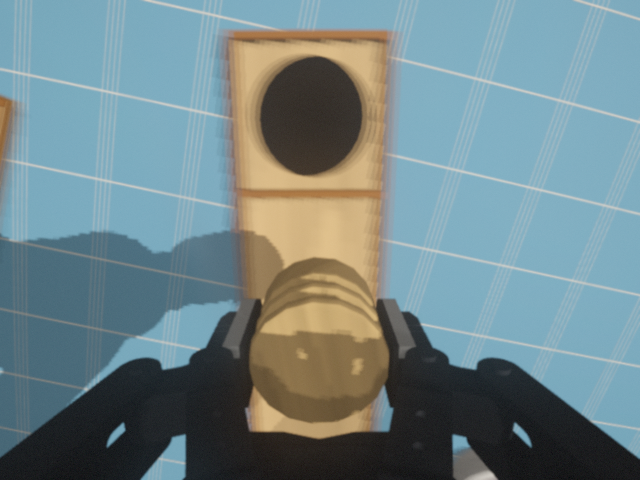

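The wrist view shows the slicker held upright at (318,345), in line with the tray (divider at row 190), over the middle cell.

Call:
move_arm(increments="-0.01 0.02 0.35 0 0 0; -0.01 0.01 0.35 0 0 0; 0 0 0.35 0 0 0; 0 0 0.35 0 0 0; 0 0 0.35 0 0 0")

```text
clock: 3.95
tcp_pos: [0.5845, -0.1322, 0.1915]
ee_rot: [3.122, 0.341, 0.001]
wrist_force: [0.2, 0.4, -1.0]
finger_gap: 0.52
grasp_force: 61.3
```

Call:
move_arm(increments="0 0 0.03 0 0 0; 0 0 0 0 0 0; 0 0 0 0 0 0; 0 0 0 0 0 0; 0 0 0 0 0 0")

```text
clock: 4.37
tcp_pos: [0.5845, -0.1321, 0.1907]
ee_rot: [3.122, 0.341, 0.001]
wrist_force: [-0.4, 0.9, -1.4]
finger_gap: 0.518
grasp_force: 63.0
```

Call:
move_arm(increments="0 0 0.04 0 0 0; 0 0 0 0 0 0; 0 0 0.03 0 0 0; 0 0 0 0 0 0; 0 0 0 0 0 0")

```text
clock: 4.78
tcp_pos: [0.5845, -0.1321, 0.1888]
ee_rot: [3.122, 0.341, 0.002]
wrist_force: [-3.3, 0.8, 13.9]
finger_gap: 0.524
grasp_force: 64.1
```

Call:
move_arm(increments="0 0 0 0 0 0; 0 0 0 0 0 0; 0 0 0 0 0 0; 0 0 0 0 0 0; 0 0 0 0 0 0", gripper=85)

```text
clock: 5.2
tcp_pos: [0.5844, -0.132, 0.1869]
ee_rot: [-3.123, -0.341, 0.001]
wrist_force: [0.1, 0.2, 0.5]
finger_gap: 0.993
grasp_force: 0.0
```

Call:
move_arm(increments="0 0 0 0 0 0; 0 0 -0.2 0 0 0; 0 0 -0.6 0 0 0; 0 0 -0.8 0 0 0; 0 0 -0.8 0 0 0")

```text
clock: 5.62
tcp_pos: [0.5842, -0.132, 0.2844]
ee_rot: [-3.122, -0.341, 0.002]
wrist_force: [0.4, -0.2, -0.4]
finger_gap: 0.995
grasp_force: 0.0
```

```bash
python3 plan.py .438,-.2925,.27,-10.4 .438,-.2925,.178,-10.4,5
```

```text
.438,-.2925,.27,-10.4
   -0.443 0.313 0.036 -0 0 0.46; -0.431 0.331 0.036 -0 0 0.46; -0.417 0.348 0.036 -0 0 0.46; -0.403 0.364 0.036 -0 0 0.46; -0.388 0.38 0.036 -0 0 0.46
   -0.372 0.395 0.037 -0 0 0.45; -0.356 0.409 0.036 -0 0 0.46; -0.339 0.423 0.037 -0 0 0.45; -0.323 0.437 0.036 -0 0.01 0.46; -0.305 0.449 0.036 -0 0 0.45
.438,-.2925,.178,-10.4,5
   0 0 0.46 -0 0 0; 0 0 0.46 -0 0 0; 0 0 0.46 -0 0 0; 0.001 0 0.46 -0 0 0; 0 0.001 0.46 -0 0.01 0
```

Call:
move_arm(increments="-0.44 0.31 0.04 0 0 0.46; -0.43 0.33 0.04 0 0 0.46; -0.42 0.35 0.04 0 0 0.46; -0.4 0.36 0.04 0 0 0.46; -0.39 0.38 0.04 0 0 0.46")

```text
clock: 6.03
tcp_pos: [0.5105, -0.2126, 0.2758]
ee_rot: [3.141, 0.023, 0.001]
wrist_force: [0.6, -0.2, -0.7]
finger_gap: 0.991
grasp_force: 0.0
```

Call:
move_arm(increments="-0.37 0.4 0.04 0 0 0.46; -0.36 0.41 0.04 0 0 0.46; -0.34 0.42 0.04 0 0 0.46; -0.32 0.44 0.04 0 0 0.46; -0.3 0.45 0.04 0 0 0.46")

```text
clock: 6.45
tcp_pos: [0.4375, -0.2932, 0.2677]
ee_rot: [3.128, -0.292, 0.001]
wrist_force: [0.7, 0.1, 0.7]
finger_gap: 0.995
grasp_force: 0.0
```

```bash
python3 plan.py .438,-.2925,.174,-10.4,5
```

```text
.438,-.2925,.174,-10.4,5
   0.001 -0.004 0.469 0 -0 -0.01; 0.001 -0.004 0.468 0 -0 -0.01; 0.002 -0.004 0.469 0 -0 -0.01; 0.001 -0.004 0.468 0 -0 -0.01; 0.002 -0.005 0.469 0 -0.01 -0.01
```

Call:
move_arm(increments="0 0 0.46 0 0 0; 0 0 0.46 0 0 0; 0 0 0.46 0 0 0; 0 0 0.46 0 0 0; 0 0 0.46 0 0 0")

```text
clock: 6.87
tcp_pos: [0.4383, -0.2927, 0.1749]
ee_rot: [3.128, -0.289, 0.001]
wrist_force: [-0.0, 0.0, 0.2]
finger_gap: 0.991
grasp_force: 0.0
```

Call:
move_arm(increments="0 0 0 0 0 0; 0 0 0 0 0 0; 0 0 0 0 0 0; 0 0 0 0 0 0; 0 0 0 0 0 0", gripper=40)

```text
clock: 7.28
tcp_pos: [0.4386, -0.2928, 0.1766]
ee_rot: [3.127, -0.288, 0.003]
wrist_force: [-1.3, 0.5, 7.1]
finger_gap: 0.631
grasp_force: 63.5
```

Call:
move_arm(increments="0 0 0 0 0 0; 0 0 -0.2 0 0 0; 0 0 -0.5 0 0 0; 0 0 -0.8 0 0 0; 0 0 -0.8 0 0 0")

```text
clock: 7.7
tcp_pos: [0.4381, -0.2923, 0.2685]
ee_rot: [-3.127, 0.289, 0.002]
wrist_force: [-0.4, 0.2, -0.3]
finger_gap: 0.629
grasp_force: 63.3
```

```bash
python3 plan.py .5187,.1152,.275,-10.4 .5187,.1152,.190,-10.4,5
```

```text
.5187,.1152,.275,-10.4
   0.008 -0.692 -0.01 -0 0 -0; 0.008 -0.692 -0.01 -0 0 -0; 0.008 -0.692 -0.01 -0 0 -0; 0.008 -0.692 -0.01 -0 0 -0; 0.008 -0.692 -0.01 -0 0 -0
   0.008 -0.692 -0.01 -0 0 -0; 0.008 -0.692 -0.01 -0 0 -0; 0.008 -0.693 -0.01 -0 0 -0; 0.007 -0.692 -0.01 -0 0 -0; 0.008 -0.693 -0.01 -0 0 -0
   0.007 -0.692 -0.01 -0 0 -0.01; 0.008 -0.693 -0.011 -0 0 -0; 0.008 -0.692 -0.01 -0 0 -0.01; 0.009 -0.693 -0.011 -0.01 0.01 -0; 0.009 -0.692 -0.011 -0 0 -0.01
.5187,.1152,.190,-10.4,5
   0 -0 0.425 -0 0 0; 0 -0 0.425 -0 0 0; 0 -0 0.425 -0 0 0; 0 -0 0.425 -0 0 0; 0.001 -0 0.425 -0 0 0
```

Call:
move_arm(increments="0.01 -0.69 0 0 0 0; 0.01 -0.69 0 0 0 0; 0.01 -0.69 0 0 0 0; 0.01 -0.69 0 0 0 0; 0.01 -0.69 0 0 0 0")

```text
clock: 8.12
tcp_pos: [0.4655, -0.1559, 0.268]
ee_rot: [3.128, -0.289, 0.001]
wrist_force: [-0.5, -0.6, -1.9]
finger_gap: 0.627
grasp_force: 63.3
```

Call:
move_arm(increments="0.01 -0.69 0 0 0 0; 0.01 -0.69 0 0 0 0; 0.01 -0.69 0 0 0 0; 0.01 -0.69 0 0 0 0; 0.01 -0.69 0 0 0 0")

```text
clock: 8.53
tcp_pos: [0.4927, -0.0205, 0.268]
ee_rot: [3.128, -0.289, 0.001]
wrist_force: [0.4, 0.1, -0.1]
finger_gap: 0.626
grasp_force: 63.3
```

Call:
move_arm(increments="0.01 -0.69 0 0 0 0; 0.01 -0.69 0 0 0 0; 0.01 -0.69 0 0 0 0; 0.01 -0.69 0 0 0 0; 0.01 -0.69 0 0 0 0")

```text
clock: 8.95
tcp_pos: [0.5199, 0.1148, 0.268]
ee_rot: [-3.128, 0.289, -0.001]
wrist_force: [-0.1, 0.2, -1.2]
finger_gap: 0.627
grasp_force: 63.3
```

```bash
python3 - <<'E'
from h import *
c=arm.capture("wrist");save("w3",c["image"])
E
python3 plan.py .5187,.1152,.186,-10.4,5
```

```text
.5187,.1152,.186,-10.4,5
   -0.005 0.017 0.41 -0 -0 -0; -0.005 0.018 0.411 -0.01 -0 -0; -0.006 0.017 0.41 -0 -0 -0; -0.005 0.017 0.411 -0.01 -0.01 -0; -0.005 0.017 0.41 -0 -0 -0
```

View pics/w3.png

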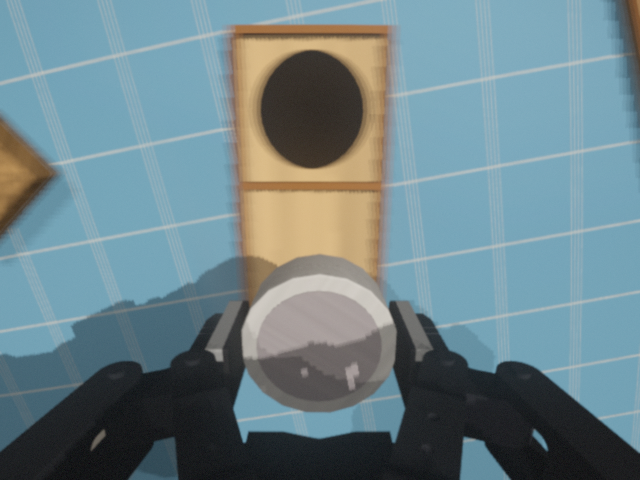

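The wrist view shows the tin held level at (318,333), in line with the sewing tray (divider at row 186), over the bare cell.

Call:
move_arm(increments="0 0.02 0.41 0 0 0; 0 0.02 0.41 0 0 0; 0 0 0.41 0 0 0; 0 0 0.41 0 0 0; 0 0 0.41 0 0 0")

```text
clock: 9.42
tcp_pos: [0.5196, 0.1118, 0.1852]
ee_rot: [-3.128, 0.289, -0.001]
wrist_force: [0.5, -0.4, -0.5]
finger_gap: 0.631
grasp_force: 63.3
```

Call:
move_arm(increments="0 0 0.03 0 0 0; 0 0 0 0 0 0; 0 0 0.03 0 0 0; 0 0 0 0 0 0; 0 0 0 0 0 0")

```text
clock: 9.83
tcp_pos: [0.5197, 0.1118, 0.1834]
ee_rot: [-3.128, 0.289, -0.001]
wrist_force: [0.6, -0.1, -0.1]
finger_gap: 0.631
grasp_force: 63.4
```

Call:
move_arm(increments="0 -0.07 0 0 0 0; 0 0 0.03 0 0 0; 0 0 0 0 0 0; 0 0 0.02 0 0 0; 0 0 0 0 0 0")

```text
clock: 10.25
tcp_pos: [0.5203, 0.1149, 0.1826]
ee_rot: [-3.128, 0.288, -0.003]
wrist_force: [-3.3, 1.7, 16.8]
finger_gap: 0.628
grasp_force: 65.3
```

Contact. Release, rise, then plan the block.

Call:
move_arm(increments="0 0 0 0 0 0; 0 0 0 0 0 0; 0 0 0 0 0 0; 0 0 0 0 0 0; 0 0 0 0 0 0", gripper=85)

```text
clock: 10.67
tcp_pos: [0.5203, 0.1145, 0.1806]
ee_rot: [3.128, -0.289, -0.0]
wrist_force: [-0.3, 0.4, -1.0]
finger_gap: 0.994
grasp_force: 0.0
```

Call:
move_arm(increments="0 0 0 0 0 0; 0 0 -0.2 0 0 0; 0 0 -0.6 0 0 0; 0 0 -0.8 0 0 0; 0 0 -0.9 0 0 0")

```text
clock: 11.08
tcp_pos: [0.5199, 0.1145, 0.2815]
ee_rot: [3.128, -0.289, -0.004]
wrist_force: [1.7, -0.3, -1.1]
finger_gap: 0.993
grasp_force: 0.0
```

```bash
python3 -c "
from h import *;print(arm.sense()['joint_pos'].round(3))"; python3 plan.py .597,.2995,.29,120.7
```

```text
[-0.006  0.475  1.534  0.     1.135  1.749]
.597,.2995,.29,120.7
   0.035 -0.163 -0.007 -0 0 -0.88; 0.047 -0.16 -0.007 -0 0 -0.87; 0.059 -0.156 -0.007 -0 0 -0.88; 0.071 -0.151 -0.007 -0 0 -0.87; 0.082 -0.145 -0.007 -0 0 -0.88
   0.093 -0.139 -0.007 -0 0 -0.87; 0.104 -0.131 -0.007 -0 0 -0.88; 0.113 -0.123 -0.007 -0 0 -0.87; 0.122 -0.114 -0.007 -0 0 -0.88; 0.131 -0.104 -0.007 -0 0 -0.87
   0.138 -0.094 -0.007 -0 0 -0.88; 0.145 -0.083 -0.007 -0 0 -0.87; 0.151 -0.072 -0.007 -0 0 -0.88; 0.156 -0.06 -0.007 -0 0 -0.87; 0.16 -0.048 -0.007 -0 0 -0.88
   0.163 -0.035 -0.007 -0 0 -0.87; 0.165 -0.023 -0.007 -0 -0 -0.88; 0.167 -0.01 -0.008 -0 -0 -0.87; 0.167 0.002 -0.007 -0 -0 -0.88; 0.166 0.015 -0.008 -0 -0 -0.87
   0.165 0.028 -0.007 -0 -0 -0.88; 0.162 0.041 -0.008 -0 -0 -0.87; 0.159 0.053 -0.007 -0 -0 -0.88; 0.154 0.065 -0.008 -0 -0 -0.87; 0.149 0.076 -0.007 -0 -0 -0.88
   0.142 0.087 -0.008 -0.01 -0 -0.87; 0.135 0.098 -0.007 -0 -0 -0.88; 0.128 0.108 -0.007 -0.01 -0 -0.87; 0.119 0.117 -0.008 -0 -0.01 -0.88; 0.11 0.126 -0.007 -0.01 -0 -0.87
```

Call:
move_arm(increments="0.04 -0.16 0 0 0 -0.87; 0.05 -0.16 0 0 0 -0.88; 0.06 -0.16 0 0 0 -0.87; 0.07 -0.15 0 0 0 -0.88; 0.08 -0.15 0 0 0 -0.87")

```text
clock: 11.5
tcp_pos: [0.5332, 0.1457, 0.2814]
ee_rot: [3.126, 0.315, 0.001]
wrist_force: [-0.3, 0.1, -0.2]
finger_gap: 0.996
grasp_force: 0.0
```

Call:
move_arm(increments="0.09 -0.14 0 0 0 -0.88; 0.1 -0.13 0 0 0 -0.87; 0.11 -0.12 0 0 0 -0.88; 0.12 -0.11 0 0 0 -0.87; 0.13 -0.1 0 0 0 -0.88")

```text
clock: 11.92
tcp_pos: [0.5458, 0.1761, 0.2813]
ee_rot: [3.009, 0.903, 0.0]
wrist_force: [0.7, 1.0, 0.3]
finger_gap: 0.995
grasp_force: 0.0
```

Call:
move_arm(increments="0.14 -0.09 0 0 0 -0.87; 0.15 -0.08 0 0 0 -0.88; 0.15 -0.07 0 0 0 -0.87; 0.16 -0.06 0 0 0 -0.88; 0.16 -0.05 0 0 0 -0.87")

```text
clock: 12.33
tcp_pos: [0.5591, 0.2069, 0.2813]
ee_rot: [2.783, 1.457, 0.0]
wrist_force: [-0.4, 0.1, -0.5]
finger_gap: 0.996
grasp_force: 0.0
```

Call:
move_arm(increments="0.16 -0.03 0 0 0 -0.88; 0.17 -0.02 0 0 0 -0.87; 0.17 -0.01 0 0 0 -0.88; 0.17 0 0 0 0 -0.87; 0.17 0.01 0 0 0 -0.88")

```text
clock: 12.75
tcp_pos: [0.5721, 0.2381, 0.2813]
ee_rot: [2.456, 1.959, 0.0]
wrist_force: [0.2, 0.2, -0.8]
finger_gap: 0.998
grasp_force: 0.0
```

Call:
move_arm(increments="0.16 0.03 0 0 0 -0.87; 0.16 0.04 0 0 0 -0.88; 0.16 0.05 0 0 0 -0.87; 0.15 0.06 0 0 0 -0.88; 0.15 0.08 0 0 0 -0.87")

```text
clock: 13.17
tcp_pos: [0.5848, 0.2686, 0.2813]
ee_rot: [2.04, 2.389, 0.0]
wrist_force: [0.2, 0.4, -0.0]
finger_gap: 0.999
grasp_force: 0.0
```

Call:
move_arm(increments="0.14 0.09 0 0 0 -0.88; 0.14 0.1 0 0 0 -0.87; 0.13 0.11 0 0 0 -0.88; 0.12 0.12 0 0 0 -0.87; 0.11 0.13 0 0 0 -0.88")

```text
clock: 13.58
tcp_pos: [0.5982, 0.2998, 0.2813]
ee_rot: [1.549, 2.733, -0.0]
wrist_force: [-0.6, 0.7, -0.1]
finger_gap: 0.995
grasp_force: 0.0
```

```bash
python3 - <<'E'
from h import *
s=arm.sense();print(s["joint_pos"].round(3))
c=arm.capture("wrist")
T=np.eye(4);T[:3,:3]=R.from_rotvec(s["ee_rot"]).as_matrix();T[:3,3]=s["tcp_pos"]
W=cloud(c,T@np.array(c["mount"]))
P=W.reshape(-1,3);P=P[(P[:,2]>.022)&(P[:,2]<.036)&(np.hypot(P[:,0]-.597,P[:,1]-.2995)<.055)]
print(len(P),P.mean(0),cv2.minAreaRect((P[:,:2]*1000).astype(np.float32)))
E
python3 plan.py .597,.2995,.175,120.7,5
```

```text
[ 0.288  0.687  1.113 -0.     1.341 -0.251]
10166 [0.59595665 0.30243064 0.02846194] ((597.2686157226562, 300.16168212890625), (50.24871826171875, 75.62660217285156), 30.746713638305664)
.597,.2995,.175,120.7,5
   -0.002 -0.009 0.531 0 -0 0.02; -0.002 -0.009 0.531 0 -0 0.02; -0.002 -0.009 0.531 0 -0 0.02; -0.001 -0.01 0.531 0 -0 0.02; -0.002 -0.009 0.531 0.01 -0 0.02
```

Call:
move_arm(increments="0 0 0.53 0 0 0.01; 0 0 0.53 0 0 0.01; 0 0 0.53 0 0 0.01; 0 0 0.53 0 0 0; 0 0 0.53 0 0 0")

```text
clock: 14.05
tcp_pos: [0.598, 0.2993, 0.1743]
ee_rot: [1.56, 2.727, 0.0]
wrist_force: [-0.1, -0.5, 0.1]
finger_gap: 1.0
grasp_force: 0.0
```

Call:
move_arm(increments="0 0 0 0 0 0; 0 0 0 0 0 0; 0 0 0 0 0 0; 0 0 0 0 0 0; 0 0 0 0 0 0", gripper=35)

```text
clock: 14.47
tcp_pos: [0.5985, 0.2996, 0.1767]
ee_rot: [1.557, 2.726, 0.004]
wrist_force: [-0.1, 0.7, 5.6]
finger_gap: 0.572
grasp_force: 64.9
```

Call:
move_arm(increments="0 0 0 0 0 0; 0 0 -0.2 0 0 0; 0 0 -0.5 0 0 0; 0 0 -0.9 0 0 0; 0 0 -0.9 0 0 0")

```text
clock: 14.88
tcp_pos: [0.5979, 0.2994, 0.2758]
ee_rot: [-1.557, -2.727, 0.003]
wrist_force: [1.4, -0.1, -0.2]
finger_gap: 0.577
grasp_force: 64.1
```

```bash
python3 plan.py .4959,-.1492,.278,192.6
```

```text
.4959,-.1492,.278,192.6
   -0.558 -0.526 -0.003 -0 -0 -0.96; -0.512 -0.571 -0.003 -0 -0 -0.96; -0.462 -0.612 -0.003 -0 -0 -0.96; -0.409 -0.649 -0.003 -0 -0 -0.96; -0.353 -0.68 -0.003 -0 -0 -0.96
   -0.295 -0.708 -0.003 -0 -0 -0.96; -0.235 -0.73 -0.003 -0 -0 -0.96; -0.173 -0.747 -0.003 -0 -0 -0.96; -0.11 -0.759 -0.003 -0 -0 -0.96; -0.046 -0.765 -0.003 -0 -0 -0.96
   0.018 -0.767 -0.003 -0 -0.01 -0.96; 0.082 -0.762 -0.003 -0 -0 -0.96; 0.146 -0.753 -0.003 -0 -0.01 -0.96; 0.208 -0.738 -0.002 -0 -0 -0.97; 0.269 -0.718 -0.003 -0.01 -0.01 -0.96
```

Call:
move_arm(increments="-0.56 -0.53 0 0 0 -0.96; -0.51 -0.57 0 0 0 -0.96; -0.46 -0.61 0 0 0 -0.96; -0.41 -0.65 0 0 0 -0.96; -0.35 -0.68 0 0 0 -0.96")

```text
clock: 15.3
tcp_pos: [0.5633, 0.1488, 0.2756]
ee_rot: [0.95, 2.994, 0.0]
wrist_force: [1.2, -0.5, -0.7]
finger_gap: 0.567
grasp_force: 64.1
```

Call:
move_arm(increments="-0.3 -0.71 0 0 0 -0.96; -0.24 -0.73 0 0 0 -0.96; -0.17 -0.75 0 0 0 -0.96; -0.11 -0.76 0 0 0 -0.96; -0.05 -0.77 0 0 0 -0.96")

```text
clock: 15.72
tcp_pos: [0.5296, -0.0014, 0.2755]
ee_rot: [0.307, 3.126, -0.0]
wrist_force: [1.3, 0.1, -0.7]
finger_gap: 0.573
grasp_force: 64.1
```

Call:
move_arm(increments="0.02 -0.77 0 0 0 -0.96; 0.08 -0.76 0 0 0 -0.96; 0.15 -0.75 0 0 0 -0.96; 0.21 -0.74 0 0 0 -0.96; 0.27 -0.72 0 0 0 -0.96")

```text
clock: 16.13
tcp_pos: [0.4954, -0.151, 0.2755]
ee_rot: [-0.35, 3.121, -0.001]
wrist_force: [0.4, -0.4, -0.1]
finger_gap: 0.575
grasp_force: 64.1
```

Call:
move_arm(increments="0 0 0 0 0 0; 0 0 0 0 0 0; 0 0 0 0 0 0; 0 0 0 0 0 0; 0 0 0 0 0 0")

```text
clock: 16.55
tcp_pos: [0.4962, -0.1487, 0.2749]
ee_rot: [-0.345, 3.122, 0.0]
wrist_force: [0.4, 0.1, 0.4]
finger_gap: 0.575
grasp_force: 64.1
```

```bash
python3 - <<'E'
from h import *
s=arm.sense();print(s["joint_pos"].round(3))
c=arm.capture("wrist");save("w4",c["image"])
E
python3 plan.py .4959,-.1492,.1855,192.6,5
```

```text
[-0.52   0.462  1.583  0.     1.096 -2.311]
.4959,-.1492,.1855,192.6,5
   0.002 -0.002 0.447 0 0 0; 0.002 -0.002 0.447 0 0 0; 0.002 -0.002 0.447 0 0 0; 0.002 -0.001 0.447 0 0 0; 0.001 -0.002 0.446 0 0 0
```

View pics/w4.png

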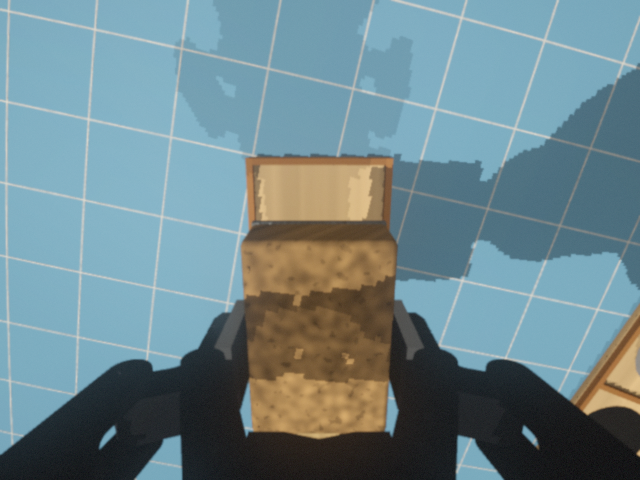

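The view shows the block (columns 245-395) held level and parallel to the tray, whose end lip is at row 160.

Call:
move_arm(increments="0 0 0.45 0 0 0; 0 0 0.45 0 0 0; 0 0 0.44 0 0 0; 0 0 0.44 0 0 0; 0 0 0.44 0 0 0")

```text
clock: 17.02
tcp_pos: [0.4962, -0.149, 0.1852]
ee_rot: [-0.345, 3.122, -0.0]
wrist_force: [1.0, -0.3, -1.1]
finger_gap: 0.574
grasp_force: 64.1
```

Call:
move_arm(increments="0 0 0.03 0 0 0; 0 0 0 0 0 0; 0 0 0.03 0 0 0; 0 0 0 0 0 0; 0 0 0.02 0 0 0")

```text
clock: 17.43
tcp_pos: [0.4961, -0.1496, 0.1832]
ee_rot: [-0.344, 3.122, -0.001]
wrist_force: [-0.8, -0.7, -0.5]
finger_gap: 0.572
grasp_force: 64.7
```

Call:
move_arm(increments="0 0 0.02 0 0 0; 0 0 0 0 0 0; 0 0 0.02 0 0 0; 0 0 0 0 0 0; 0 0 0 0 0 0")

```text
clock: 17.85
tcp_pos: [0.496, -0.1495, 0.1825]
ee_rot: [-0.344, 3.121, -0.001]
wrist_force: [-2.8, 2.1, 13.6]
finger_gap: 0.573
grasp_force: 66.2
```

Call:
move_arm(increments="0 0 0 0 0 0; 0 0 0 0 0 0; 0 0 0 0 0 0; 0 0 0 0 0 0; 0 0 0 0 0 0", gripper=85)

```text
clock: 18.27
tcp_pos: [0.496, -0.1497, 0.181]
ee_rot: [0.343, -3.123, -0.0]
wrist_force: [-0.1, 0.9, -0.3]
finger_gap: 0.995
grasp_force: 0.0
```

Call:
move_arm(increments="0 0 0 0 0 0; 0 0 -0.4 0 0 0; 0 0 -0.8 0 0 0; 0 0 -1 0 0 0; 0 0 -1 0 0 0")

```text
clock: 18.68
tcp_pos: [0.4957, -0.1496, 0.3102]
ee_rot: [0.343, -3.121, -0.002]
wrist_force: [0.4, -0.2, -0.0]
finger_gap: 0.996
grasp_force: 0.0
```

```bash
python3 plan.py .421,.2765,.315,192.6,15
```

```text
.421,.2765,.315,192.6,15
   -0.033 0.72 -0.007 0 -0 -0; -0.033 0.72 -0.007 0 -0 -0; -0.033 0.72 -0.007 0 -0 -0; -0.033 0.72 -0.007 0 -0 -0; -0.033 0.72 -0.007 0 -0 -0
   -0.033 0.72 -0.007 0 -0 -0; -0.033 0.72 -0.007 0 -0 -0; -0.032 0.72 -0.007 0 -0 -0; -0.033 0.721 -0.007 0 -0 -0; -0.032 0.72 -0.007 0 -0 -0
   -0.033 0.721 -0.007 0 -0 -0; -0.032 0.72 -0.007 0 -0 -0; -0.033 0.721 -0.007 0.01 -0.01 -0; -0.032 0.72 -0.007 0 -0 -0.01; -0.033 0.721 -0.008 0.01 -0.01 -0
```

Call:
move_arm(increments="-0.03 0.72 0 0 0 0; -0.03 0.72 0 0 0 0; -0.03 0.72 0 0 0 0; -0.03 0.72 0 0 0 0; -0.03 0.72 0 0 0 0")

```text
clock: 19.1
tcp_pos: [0.47, -0.0066, 0.3092]
ee_rot: [-0.343, 3.123, 0.0]
wrist_force: [0.9, -0.1, -1.0]
finger_gap: 0.997
grasp_force: 0.0
```

Call:
move_arm(increments="-0.03 0.72 0 0 0 0; -0.03 0.72 0 0 0 0; -0.03 0.72 0 0 0 0; -0.03 0.72 0 0 0 0; -0.03 0.72 0 0 0 0")

```text
clock: 19.52
tcp_pos: [0.4446, 0.1353, 0.3091]
ee_rot: [0.343, -3.123, -0.0]
wrist_force: [-0.4, 0.3, 0.8]
finger_gap: 0.992
grasp_force: 0.0
```

Call:
move_arm(increments="-0.03 0.72 0 0 0 0; -0.03 0.72 0 0 0 0; -0.03 0.72 0 0 0 0; -0.03 0.7 0 0 0 0; -0.03 0.66 0 0 0 0")

```text
clock: 19.93
tcp_pos: [0.4198, 0.2742, 0.3091]
ee_rot: [0.344, -3.123, -0.0]
wrist_force: [0.2, -0.7, 1.2]
finger_gap: 0.992
grasp_force: 0.0
```

```bash
python3 - <<'E'
from h import *
s=arm.sense()
T=np.eye(4);T[:3,:3]=R.from_rotvec(s["ee_rot"]).as_matrix();T[:3,3]=s["tcp_pos"]
c=arm.capture("wrist");print(s["joint_pos"].round(3))
W=cloud(c,T@np.array(c["mount"]))
P=W.reshape(-1,3);P=P[(P[:,2]>.095)&(P[:,2]<.12)&(np.hypot(P[:,0]-.421,P[:,1]-.2765)<.05)]
print(len(P),P.mean(0),cv2.minEnclosingCircle(P[:,:2].astype(np.float32)))
c=arm.capture("top");np.savez("top2.npz",W=cloud(c),im=c["image"]);save("top2",c["image"])
E
python3 plan.py .421,.2765,.212,192.6,5
```

```text
[ 0.342  0.393  1.583  0.     1.165 -1.448]
2919 [0.41933988 0.27749899 0.10223125] ((0.4206715226173401, 0.2781091034412384), 0.015248359180986881)
.421,.2765,.212,192.6,5
   -0.009 0.004 0.485 0 0 0.01; -0.009 0.004 0.485 0 0 0.01; -0.008 0.004 0.485 0 0 0; -0.009 0.003 0.485 0 0 0.01; -0.008 0.004 0.486 0.01 0 0
```

View pics/top2.png

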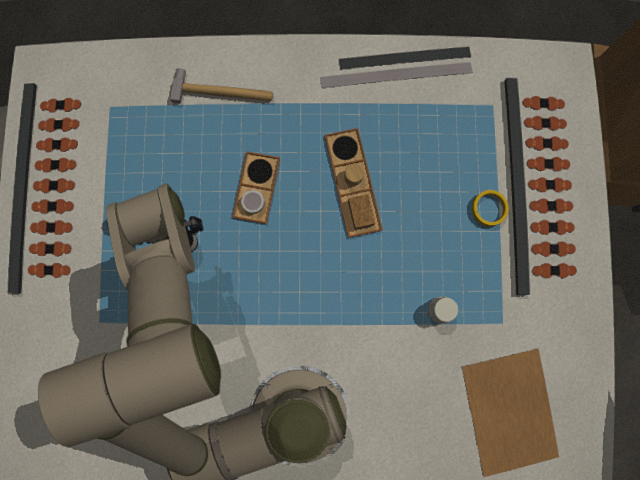

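The top view shows the tin (252,202), slicker (351,176) and block (361,210) in their cells, with the jar (444,310) and tape untouched.

Call:
move_arm(increments="0 0 0.48 0 0 0; 0 0 0.48 0 0 0; 0 0 0.48 0 0 0; 0 0 0.48 0 0 0; 0 0 0.48 0 0 0")

```text
clock: 20.45
tcp_pos: [0.4205, 0.2721, 0.2123]
ee_rot: [-0.343, 3.123, -0.0]
wrist_force: [0.7, 0.4, 0.6]
finger_gap: 0.996
grasp_force: 0.0
```

Call:
move_arm(increments="0 0 0 0 0 0; 0 0 0 0 0 0; 0 0 0 0 0 0; 0 0 0 0 0 0; 0 0 0 0 0 0", gripper=35)

```text
clock: 20.87
tcp_pos: [0.4207, 0.2727, 0.2145]
ee_rot: [-0.343, 3.12, 0.001]
wrist_force: [-1.0, 0.5, 5.3]
finger_gap: 0.591
grasp_force: 63.1
```

Call:
move_arm(increments="0 0 0 0 0 0; 0 0 -0.2 0 0 0; 0 0 -0.6 0 0 0; 0 0 -0.9 0 0 0; 0 0 -0.9 0 0 0")

```text
clock: 21.28
tcp_pos: [0.4199, 0.2726, 0.3186]
ee_rot: [0.343, -3.121, 0.001]
wrist_force: [1.3, 0.2, -2.4]
finger_gap: 0.585
grasp_force: 63.0
```

```bash
python3 plan.py .6608,-.1124,.312,192.6,15
```

```text
.6608,-.1124,.312,192.6,15
   -0.252 -0.714 0.011 -0 -0 -0; -0.252 -0.713 0.01 -0 -0 -0; -0.253 -0.714 0.011 -0 -0 -0; -0.252 -0.713 0.01 -0 -0 -0; -0.253 -0.714 0.011 -0 -0 -0
   -0.252 -0.713 0.01 -0 -0 -0; -0.253 -0.714 0.011 -0 -0 -0; -0.252 -0.713 0.01 -0 -0 -0; -0.253 -0.714 0.011 -0 -0 -0; -0.252 -0.713 0.01 -0 -0 -0
   -0.253 -0.714 0.011 -0 -0.01 -0; -0.252 -0.713 0.011 -0 -0 -0; -0.253 -0.714 0.01 -0 -0.01 -0; -0.252 -0.713 0.011 -0 -0 -0; -0.253 -0.714 0.011 -0 -0.01 -0.01
```

Call:
move_arm(increments="-0.2 -0.6 0 0 0 0; -0.25 -0.72 0 0 0 0; -0.25 -0.72 0 0 0 0; -0.25 -0.72 0 0 0 0; -0.25 -0.72 0 0 0 0")

```text
clock: 21.7
tcp_pos: [0.4977, 0.146, 0.3179]
ee_rot: [-0.344, 3.123, 0.0]
wrist_force: [1.5, 1.0, -1.6]
finger_gap: 0.588
grasp_force: 63.0
```

Call:
move_arm(increments="-0.25 -0.72 0 0 0 0; -0.25 -0.72 0 0 0 0; -0.25 -0.72 0 0 0 0; -0.25 -0.72 0 0 0 0; -0.25 -0.72 0 0 0 0")

```text
clock: 22.12
tcp_pos: [0.5779, 0.0162, 0.3178]
ee_rot: [0.343, -3.123, -0.0]
wrist_force: [0.7, 1.2, -2.1]
finger_gap: 0.588
grasp_force: 63.0
```

Call:
move_arm(increments="-0.25 -0.72 0 0 0 0; -0.25 -0.72 0 0 0 0; -0.25 -0.72 0 0 0 0; -0.25 -0.72 0 0 0 0; -0.3 -0.72 0 0 0 0")

```text
clock: 22.53
tcp_pos: [0.6598, -0.113, 0.3177]
ee_rot: [0.343, -3.122, -0.001]
wrist_force: [0.9, 0.7, -1.8]
finger_gap: 0.59
grasp_force: 63.0
```

Call:
move_arm(increments="0 -0.05 0 0 0 0; 0 0 0 0 0 0; 0 0 0.2 0 0 0; 0 0 0.3 0 0 0; 0 0 0.3 0 0 0")

```text
clock: 22.95
tcp_pos: [0.6595, -0.1122, 0.2849]
ee_rot: [0.346, -3.123, -0.0]
wrist_force: [0.4, -0.9, -2.1]
finger_gap: 0.589
grasp_force: 63.1
```

```bash
python3 - <<'E'
from h import *
c=arm.capture("wrist");save("w5",c["image"])
E
python3 plan.py .6608,-.1124,.224,192.6,5
```

```text
.6608,-.1124,.224,192.6,5
   -0.009 -0.004 0.29 0.01 -0.01 0; -0.009 -0.004 0.29 0.01 -0.01 0; -0.008 -0.003 0.29 0 -0.01 0; -0.008 -0.004 0.289 0.01 -0.01 0; -0.008 -0.003 0.29 0 -0.01 0.01
```

View pics/w5.png

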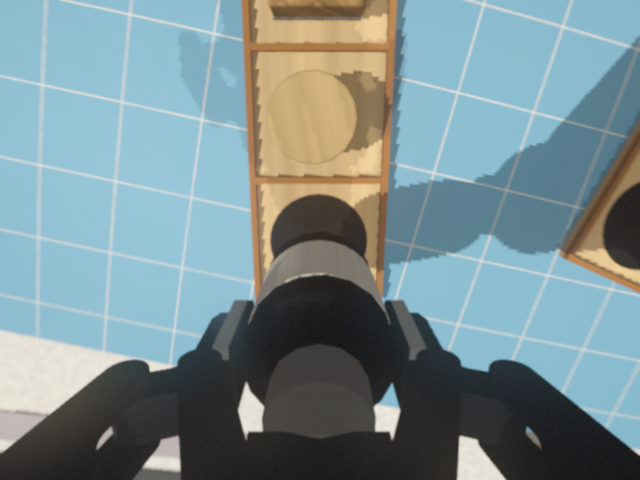

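The wrist view shows the bottle (cap at (318,385)) upright over the end cell; the slicker at (312,115) stands in its cell with clearance.

Call:
move_arm(increments="-0.02 0 0.29 0 0 0; -0.01 0 0.29 0 0 0; -0.01 0 0.29 0 0 0; 0 0 0.29 0 0 0; 0 0 0.25 0 0 0")

```text
clock: 23.42
tcp_pos: [0.6615, -0.1131, 0.2272]
ee_rot: [0.344, -3.122, -0.001]
wrist_force: [-0.4, 0.6, -1.0]
finger_gap: 0.589
grasp_force: 63.1
```

Call:
move_arm(increments="0 0 0.03 0 0 0; 0 0 0 0 0 0; 0 0 0.03 0 0 0; 0 0 0 0 0 0; 0 0 0 0 0 0")

```text
clock: 23.83
tcp_pos: [0.6617, -0.1133, 0.2269]
ee_rot: [-0.343, 3.122, -0.001]
wrist_force: [0.5, -0.3, -2.5]
finger_gap: 0.591
grasp_force: 63.1
```

Call:
move_arm(increments="0 0 0.04 0 0 0; 0 0 0 0 0 0; 0 0 0.04 0 0 0; 0 0 0 0 0 0; 0 0 0 0 0 0")

```text
clock: 24.25
tcp_pos: [0.6616, -0.1133, 0.223]
ee_rot: [0.343, -3.123, -0.0]
wrist_force: [-0.1, -0.1, -2.8]
finger_gap: 0.59
grasp_force: 63.1
```

Call:
move_arm(increments="0 0 0.03 0 0 0; 0 0 0 0 0 0; 0 0 0 0 0 0; 0 0 0 0 0 0; 0 0 0 0 0 0")

```text
clock: 24.67
tcp_pos: [0.6616, -0.1132, 0.222]
ee_rot: [-0.344, 3.123, -0.0]
wrist_force: [1.5, 0.5, -1.7]
finger_gap: 0.593
grasp_force: 63.1
```

Call:
move_arm(increments="0 0 0.03 0 0 0; 0 0 0 0 0 0; 0 0 0.02 0 0 0; 0 0 0 0 0 0; 0 0 0 0 0 0")

```text
clock: 25.08
tcp_pos: [0.6616, -0.1132, 0.2206]
ee_rot: [-0.344, 3.122, -0.0]
wrist_force: [-2.5, -0.6, 5.2]
finger_gap: 0.591
grasp_force: 63.6
```

Call:
move_arm(increments="0 0 0 0 0 0; 0 0 0 0 0 0; 0 0 0 0 0 0; 0 0 0 0 0 0; 0 0 0 0 0 0", gripper=85)

```text
clock: 25.5
tcp_pos: [0.6617, -0.1133, 0.2197]
ee_rot: [0.343, -3.123, -0.0]
wrist_force: [0.6, -0.4, 0.4]
finger_gap: 0.995
grasp_force: 0.0
```

Call:
move_arm(increments="0 0 -0.2 0 0 0; 0 0 -0.4 0 0 0; 0 0 -0.7 0 0 0; 0 0 -0.9 0 0 0; 0 0 -0.9 0 0 0")

```text
clock: 25.92
tcp_pos: [0.6614, -0.1132, 0.3456]
ee_rot: [0.343, -3.122, -0.001]
wrist_force: [0.6, -0.5, -0.8]
finger_gap: 0.995
grasp_force: 0.0
```

```bash
python3 plan.py .4815,.430,.32,169.6
```

```text
.4815,.430,.32,169.6
   0.096 0.949 0.043 0 -0 0.31; 0.122 0.946 0.043 0 -0 0.31; 0.147 0.942 0.043 0 -0 0.31; 0.172 0.938 0.043 0 -0 0.31; 0.198 0.933 0.043 0 -0 0.3
   0.222 0.927 0.043 0 -0 0.31; 0.247 0.921 0.043 0 -0 0.3; 0.271 0.914 0.043 0 -0 0.31; 0.296 0.907 0.043 0 -0 0.3; 0.319 0.898 0.044 0 -0 0.31
   0.344 0.89 0.043 0 -0 0.3; 0.367 0.88 0.044 0 -0 0.31; 0.39 0.87 0.043 0 -0 0.3; 0.413 0.859 0.044 0 -0.01 0.31; 0.437 0.848 0.043 0 -0 0.3
```

Call:
move_arm(increments="0.1 0.95 0.02 0 0 0.31; 0.12 0.95 0.04 0 0 0.31; 0.15 0.94 0.04 0 0 0.31; 0.17 0.94 0.04 0 0 0.31; 0.2 0.93 0.04 0 0 0.31")

```text
clock: 26.33
tcp_pos: [0.6005, 0.0694, 0.3375]
ee_rot: [-0.129, 3.138, -0.0]
wrist_force: [1.7, 0.2, 0.1]
finger_gap: 0.994
grasp_force: 0.0
```

Call:
move_arm(increments="0.22 0.93 0.04 0 0 0.31; 0.25 0.92 0.04 0 0 0.31; 0.27 0.91 0.04 0 0 0.31; 0.3 0.91 0.04 0 0 0.31; 0.32 0.9 0.04 0 0 0.31")

```text
clock: 26.75
tcp_pos: [0.5406, 0.2507, 0.3295]
ee_rot: [0.083, 3.14, 0.0]
wrist_force: [1.5, 0.1, 0.7]
finger_gap: 0.998
grasp_force: 0.0
```

Call:
move_arm(increments="0.34 0.89 0.04 0 0 0.3; 0.37 0.88 0.04 0 0 0.3; 0.39 0.87 0.04 0 0 0.3; 0.41 0.86 0.04 0 0 0.3; 0.43 0.8 0.04 0 0 0.3")

```text
clock: 27.17
tcp_pos: [0.4811, 0.4302, 0.3214]
ee_rot: [0.288, 3.128, 0.001]
wrist_force: [-1.2, -0.7, 0.0]
finger_gap: 0.997
grasp_force: 0.0
```

Call:
move_arm(increments="0 0 0 0 0 0; 0 0 0 0 0 0; 0 0 0 0 0 0; 0 0 0 0 0 0; 0 0 0 0 0 0")

```text
clock: 27.58
tcp_pos: [0.4828, 0.4272, 0.3211]
ee_rot: [0.289, 3.128, 0.0]
wrist_force: [0.1, 0.4, -1.4]
finger_gap: 0.992
grasp_force: 0.0
```

```bash
python3 - <<'E'
from h import *
s=arm.sense()
T=np.eye(4);T[:3,:3]=R.from_rotvec(s["ee_rot"]).as_matrix();T[:3,3]=s["tcp_pos"]
c=arm.capture("wrist");print(s["joint_pos"].round(3))
W=cloud(c,T@np.array(c["mount"]))
for a,b in((.095,.11),(.08,.092)):
    P=W.reshape(-1,3);P=P[(P[:,2]>a)&(P[:,2]<b)&(np.hypot(P[:,0]-.4815,P[:,1]-.43)<.05)]
    print(len(P),P.mean(0),cv2.minEnclosingCircle(P[:,:2].astype(np.float32)))
E
python3 plan.py .4815,.430,.212,169.6,5
```

```text
[ 0.541  0.61   1.144 -0.     1.387 -0.846]
1232 [0.48068076 0.43225272 0.10030965] ((0.4814463257789612, 0.43232598900794983), 0.010458290576934814)
4130 [0.47793875 0.43256785 0.08810797] ((0.4809834957122803, 0.43214505910873413), 0.023172352463006973)
.4815,.430,.212,169.6,5
   0.008 0.012 0.545 0 0 -0.01; 0.009 0.012 0.545 0 0 -0; 0.008 0.012 0.545 0 0 -0.01; 0.009 0.012 0.546 0 0 -0; 0.008 0.012 0.545 0 0 -0.01
```

Call:
move_arm(increments="0.03 0.05 0.54 0 0 0; 0.02 0.04 0.54 0 0 0; 0 0 0.54 0 0 0; 0 0 0.54 0 0 0; 0 0 0.54 0 0 0")

```text
clock: 28.05
tcp_pos: [0.4812, 0.4315, 0.212]
ee_rot: [0.288, 3.128, 0.0]
wrist_force: [0.2, 0.0, 0.6]
finger_gap: 0.995
grasp_force: 0.0
```

Call:
move_arm(increments="0 0 0 0 0 0; 0 0 0 0 0 0; 0 0 0 0 0 0; 0 0 0 0 0 0; 0 0 0 0 0 0", gripper=30)

```text
clock: 28.47
tcp_pos: [0.4812, 0.4323, 0.2148]
ee_rot: [0.286, 3.126, 0.003]
wrist_force: [0.3, 0.1, 5.1]
finger_gap: 0.527
grasp_force: 61.3
```

Call:
move_arm(increments="0 0 0 0 0 0; 0 0 -0.2 0 0 0; 0 0 -0.6 0 0 0; 0 0 -0.9 0 0 0; 0 0 -0.9 0 0 0")

```text
clock: 28.88
tcp_pos: [0.4804, 0.4321, 0.3179]
ee_rot: [-0.286, -3.127, 0.002]
wrist_force: [0.7, 0.0, -2.3]
finger_gap: 0.522
grasp_force: 61.6
```

```bash
python3 plan.py .6003,.1002,.31,169.6
```

```text
.6003,.1002,.31,169.6
   -0.445 -0.762 0.02 -0 -0 -0; -0.445 -0.762 0.02 -0 -0 -0; -0.445 -0.761 0.02 -0 -0 -0; -0.445 -0.762 0.02 -0 -0 -0; -0.445 -0.761 0.02 -0 -0 -0
   -0.445 -0.762 0.02 -0 -0 -0; -0.445 -0.761 0.02 -0 -0.01 -0; -0.445 -0.762 0.02 -0.01 -0 -0; -0.446 -0.761 0.02 -0 -0.01 -0; -0.445 -0.762 0.02 -0.01 -0 -0.01
```

Call:
move_arm(increments="-0.35 -0.6 0 0 0 0; -0.45 -0.77 0 0 0 0; -0.45 -0.77 0 0 0 0; -0.45 -0.77 0 0 0 0; -0.45 -0.77 0 0 0 0")

```text
clock: 29.3
tcp_pos: [0.5387, 0.2704, 0.3175]
ee_rot: [0.285, 3.128, 0.0]
wrist_force: [1.1, 0.1, -1.8]
finger_gap: 0.525
grasp_force: 61.7
```

Call:
move_arm(increments="-0.45 -0.77 0 0 0 0; -0.45 -0.77 0 0 0 0; -0.45 -0.77 0 0 0 0; -0.45 -0.77 0 0 0 0; -0.45 -0.77 0 0 0 0")

```text
clock: 29.72
tcp_pos: [0.5994, 0.1024, 0.3174]
ee_rot: [0.286, 3.128, 0.0]
wrist_force: [0.8, 1.0, -1.5]
finger_gap: 0.528
grasp_force: 61.7
```

Call:
move_arm(increments="0 -0.06 0 0 0 0; 0 0 0 0 0 0; 0 0 0.2 0 0 0; 0 0 0.3 0 0 0; 0 0 0.3 0 0 0")

```text
clock: 30.13
tcp_pos: [0.5982, 0.1034, 0.2843]
ee_rot: [0.283, 3.129, 0.001]
wrist_force: [-1.0, -0.2, -1.5]
finger_gap: 0.531
grasp_force: 61.9
```

```bash
python3 - <<'E'
from h import *
c=arm.capture("wrist");save("w6",c["image"])
E
python3 plan.py .6003,.1002,.224,169.6,5
```

```text
.6003,.1002,.224,169.6,5
   -0.017 -0.013 0.288 -0 -0.01 0; -0.016 -0.013 0.288 -0 -0.01 0; -0.016 -0.014 0.288 -0 -0.01 0; -0.016 -0.013 0.288 -0 -0.01 0.01; -0.016 -0.014 0.287 -0 -0.01 0
```

View pics/w6.png

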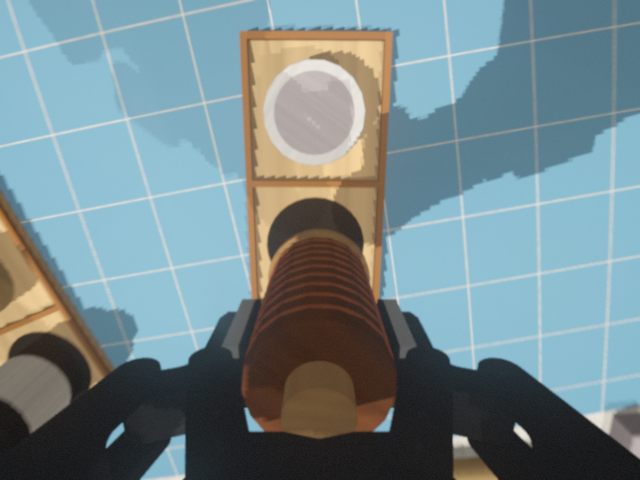

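The view shows the spool upright over the pad cell, and the tin at (315,110) seated flat in its cell.

Call:
move_arm(increments="-0.02 -0.03 0.29 0 0 0; -0.02 -0.03 0.29 0 0 0; -0.01 0 0.29 0 0 0; 0 0 0.29 0 0 0; 0 0 0.27 0 0 0")

```text
clock: 30.6
tcp_pos: [0.5999, 0.1004, 0.2269]
ee_rot: [-0.283, -3.128, -0.0]
wrist_force: [0.5, 0.5, -2.1]
finger_gap: 0.526
grasp_force: 61.9
```

Call:
move_arm(increments="0 0 0.03 0 0 0; 0 0 0 0 0 0; 0 0 0.03 0 0 0; 0 0 0 0 0 0; 0 0 0 0 0 0")

```text
clock: 31.02
tcp_pos: [0.6004, 0.0991, 0.2257]
ee_rot: [0.286, 3.128, 0.0]
wrist_force: [-0.3, -0.3, -1.1]
finger_gap: 0.525
grasp_force: 61.9
```

Call:
move_arm(increments="0 0 0.04 0 0 0; 0 0 0 0 0 0; 0 0 0.04 0 0 0; 0 0 0 0 0 0; 0 0 0 0 0 0")

```text
clock: 31.43
tcp_pos: [0.6003, 0.099, 0.2218]
ee_rot: [-0.286, -3.128, 0.0]
wrist_force: [-0.4, 0.6, -1.6]
finger_gap: 0.532
grasp_force: 61.9
```

Call:
move_arm(increments="0 0 0.03 0 0 0; 0 0 0 0 0 0; 0 0 0.01 0 0 0; 0 0 0 0 0 0; 0 0 0 0 0 0")

```text
clock: 31.85
tcp_pos: [0.6004, 0.099, 0.2208]
ee_rot: [0.286, 3.128, 0.0]
wrist_force: [-1.7, 0.8, 4.0]
finger_gap: 0.525
grasp_force: 61.9
```

Contact. Release, rise clear and move the arm back for a last look.

Call:
move_arm(increments="0 0 0 0 0 0; 0 0 0 0 0 0; 0 0 0 0 0 0; 0 0 0 0 0 0; 0 0 0 0 0 0", gripper=85)

```text
clock: 32.27
tcp_pos: [0.6004, 0.099, 0.2202]
ee_rot: [-0.286, -3.128, -0.0]
wrist_force: [0.2, 0.0, 0.2]
finger_gap: 0.995
grasp_force: 0.0
```

Call:
move_arm(increments="0 0 -0.2 0 0 0; 0 0 -0.4 0 0 0; 0 0 -0.8 0 0 0; 0 0 -1 0 0 0; 0 0 -1 0 0 0")

```text
clock: 32.68
tcp_pos: [0.6, 0.099, 0.3582]
ee_rot: [-0.286, -3.127, 0.0]
wrist_force: [0.7, -0.5, 0.5]
finger_gap: 0.997
grasp_force: 0.0
```

Call:
move_arm(increments="0.3 0.7 -0.3 0 0 0; 0.3 0.8 0 0 0 0; 0.3 0.8 0 0 0 0; 0.3 0.8 0 0 0 0; 0.3 0.8 0 0 0 0")

```text
clock: 33.1
tcp_pos: [0.5689, 0.2648, 0.3692]
ee_rot: [0.286, 3.128, 0.0]
wrist_force: [1.0, 0.4, 0.5]
finger_gap: 0.995
grasp_force: 0.0
```

Call:
move_arm(increments="0.3 0.8 0 0 0 0; 0.3 0.8 0 0 0 0; 0.3 0.5 0 0 0 0; 0 0 0 0 0 0; 0 0 0 0 0 0")

```text
clock: 33.52
tcp_pos: [0.5488, 0.3534, 0.3687]
ee_rot: [0.283, 3.129, -0.0]
wrist_force: [0.1, -1.4, 0.5]
finger_gap: 0.992
grasp_force: 0.0
```

```bash
python3 - <<'E'
from h import *
c=arm.capture("top");W=cloud(c);im=c["image"]
d=np.load("scene.npz")["W"]
c2=arm.capture("scene");W2=cloud(c2)
save("fin",np.vstack([cv2.resize(im[110:260,210:410],(640,480))[:300*0+480][:, :],])[:480])
save("fin2",cv2.resize(c2["image"][220:420,100:480],(760,400)))
Z={"bottle":(.6608,-.1124,.1,.12),"spool":(.6,.1,.1,.115),"tin":(.5187,.1152,.024,.04),"slicker":(.5837,-.1296,.044,.06),"block":(.4959,-.1492,.026,.045)}
for k,(x,y,a,b) in Z.items():
  for V in(W,W2):
    P=V.reshape(-1,3);P=P[(P[:,2]>a)&(P[:,2]<b)&(np.hypot(P[:,0]-x,P[:,1]-y)<.045)].astype(np.float32)
    if len(P)>5:print(k,np.round([x,y],3),len(P),P[:,2].mean().round(4),cv2.minAreaRect(P[:,:2]*1000) if k=="block" else cv2.minEnclosingCircle(P[:,:2]))
E
```

```text
Traceback (most recent call last):
cv2.error: OpenCV(4.12.0) /io/opencv/modules/imgproc/src/shapedescr.cpp:201: error: (-215:Assertion failed) count >= 0 && (depth == CV_32F || depth == CV_32S) in function 'minEnclosingCircle'
```

View pics/fin.png

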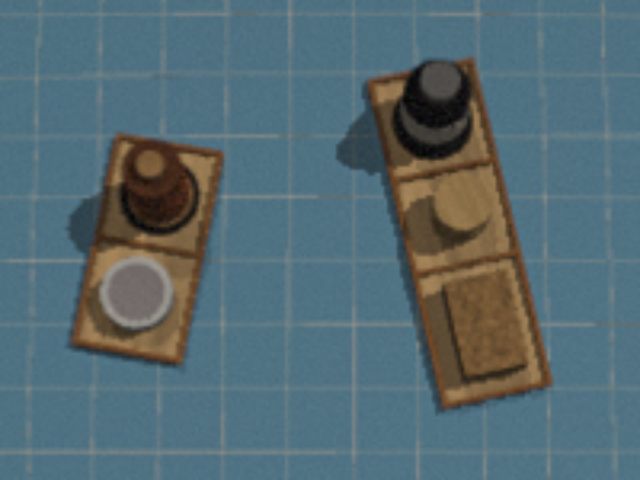

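View pics/fin2.png

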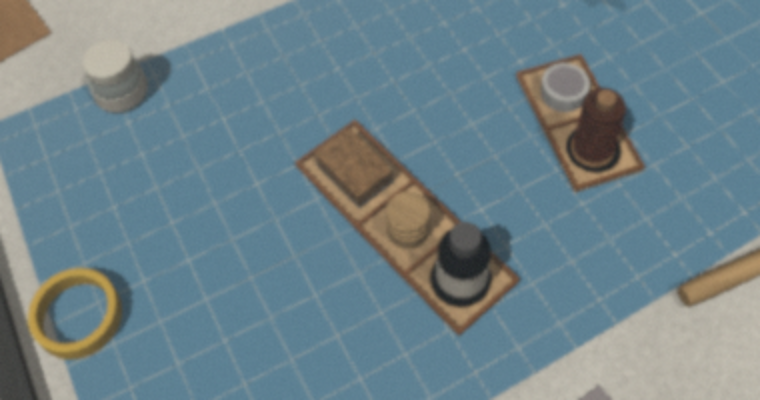

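Both views show all five pieces upright and flat inside their own cells, the bottle and spool on their pads, and the jar and tape where they were.

```bash
python3 -c "
from bench import arm
print(arm.hand_in())"
```

```text
the job is handed in; nothing more can be done
None
```

Both leatherwork kits are made up as asked and handed in: the last pictures show all five pieces flat in their own cells, with the bottle and spool placed last, and the tape roll and glue jar untouched. The judge's result was not shown.

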